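Third hand: hold a heat sink down on the processor while it is screwed on

ROBOT

A 6-joint arm with a two-finger parallel gripper is mounted at the origin on the work surface. World frame = base frame: x ahead of the robot, y to its left, z up, the work surface at z = 0. Lengths are in m, angles in rad, forces in N, time in s.
With the tool pointing down it reaches from about 0.375 to 0.975 m from the base axis. Payload 3.8 kg.
Tool frame: the origin (TCP) lies between the finger pads; the fingertips stand 19 mm ahead of it and the grasp point (between the pads) is the TCP; z points along the fingers, y is the line along which they close (so a half turn about z gives the same grasp; the last joint's range is limited). The gripper opens to 85 mm and grips with 20 to 120 N. Pads are 22 mm wide; open, the fingers measure 114 mm over their backs; the gripper's body (76 mm by 85 mm) begins 54 mm behind the grasp point. The pads swing forward as they close: fully open they stand 13 mm farther back than shut.
Start: joints at [-0.037, 0.264, 1.604, -0, 1.274, -0.037], TCP at [0.675, -0, 0.25] pointing down, gripper open.
Joint ranges: [-2.63, 2.63], [-0.94, 2.18], [0.31, 2.57], [-1.31, 4.45], [0, 2.66], [-2.55, 2.55]. Speed limits (rad/s): [2.57, 2.57, 3.14, 3.14, 3.14, 3.14].

INTERFACE

Orientations are given as a unit quaternion [x, y, z, w].
In Python, from cell import arm gives the robot as it stands.
- The arm moves only by the shell command python3 -m creep 'ROWS' [FORCE]. ROWS is JSON, a list of rows, each a list of 3 entries, a list of its own where there are three numbers: the shift along the tool's x, y, z in cm, then the turn about the tool's z in degrees, then the closure in counts, from 0 (fully open) to 255 (shut). A call has 1 to 20 rows; each row is the pose to reach, as a shift and turn from the pose commanded when the call began, along the tool's axes at that moment; what a row does not reach only later rows make up. A row lasts 1/12 s, in which the tool goes at most 41.7 mm and 7.16 degrees, less where a joint would pass 70% of its speed; a pose out of reach is approached as far as the arm can. A call with a gripper value outside its range is refused whole. The fingers move at their own pace and stop on an object; FORCE is the grip in N (left out, the last holds). Time passes only in rows, so rows that repeat a pose let the fingers close. It gives the time, the measured TCP pose, the force, the opening and the grip force at its end, in the units of the state.
- arm.read_state(): the state, without advancing time (a new reading comes with each control period).
- arm.camera(name): name is "scene" or "side" or "wrist"; returns (picture, depth): 420x560x3 uint8, red, green, blue; 420x560 float32, m along the optical axis (not along the pixel's ray), 0 where there is no reading.
- arm.calibration(name): a dict with "K" (3x3 intrinsics, pixels), "distortion" ([k1, k2, p1, p2, k3] as OpenCV has them; the pictures are not rectified), "R" (3x3) and "t" (3): a world point X has camera coordinates R X + t. Camera axes: x right, y down, z forward; pixel columns grow to the right and rows downward; lengths in m; the calibration is good to about 2 mm. A picture is of the moment at which its call begins: read the wrist's pose just before it. calibration takes no time and is no camera call; for the wrist camera it gives the pose at the moment of the call.
- arm.job_done(): hands the job in; it is judged then, once.
The state is a dict: "clock": time; "qpos": joint angles; "qd": joint speeds; "effort": joint torques, N m; "tool_pos": TCP position; "orientation": TCP orientation; "contact_force": force on the tool from outside, world axes, zero at the start; "ft_torque": the same for the moment, N m; "finger_gap": finger opening in m; "finger_force": force on a finger pad.
Only numpy, scipy, OpenCV 4.12 (cv2) and the standard library are available. Lean on these libraries where they do the work, as an engineer would, in place of code of your own. Each camera call takes 0.05 s, during which the arm holds its last target. There are 200 camera calls.

TASK

Fit the finned aluminium heat sink to the motherboard: pick it up, set it down gently and flat on the processor with its four corner screws over the four threaded posts, then press it straight down with a steady push of about 12 N so that a colleague can drive the screws. Keep that push up for at least three seconds and finish while still pressing: do not let go, and leave the other things on the bench where they are.

Things in the scene. Friction and masses are not known exactly. Their poses are not given: they have to be found in the camera images.
- heatsink_mid (a point): centre of the heat sink to fit: a block of upright aluminium fins, 72 mm long (its x) and 56 mm across (its y: the grasp, flat outer fins 32 mm high) on a 5 mm base, total height 37 mm, about 0.3 kg. The point lies 18.5 mm above the flat underside and 18.5 mm below the fin tops; z is up through the fins. At the start it stands upright on the bench (height 0)
- heatsink: the same heat sink, same axes; origin at the centre of its underside. At each end a mounting bar (18 x 70 mm, 5 mm thick, centred 45 mm from the middle along x; 108 mm long in all) carries two captive screws, their heads 15 mm above the underside and nothing sticking out below it; the four screws form a rectangle 90 mm along x by 54 mm along y
- cpu_top (a point): centre of the processor's top face, a 40 mm square metal lid in a black 50 x 46 mm socket, 8 mm above the board, 22 mm above the bench; z up. Round it four brass threaded posts (10 mm diameter, tops 3 mm lower than the processor's) in a rectangle 90 mm along this point's x by 54 mm along its y. The heat sink fits with its x along this x, or turned by half a turn
- motherboard: green board, 170 x 170 x 2 mm, level on a fixed dark foam sheet (180 mm square), its underside 12 mm above the bench; origin at the centre of its underside. Processor at x 15, y 5 mm. Connectors up to 30 mm high along the -x edge (x -85 to -55 mm); slots 8 mm high at y -58 and -70, 10 mm at y 77; plug 11 mm high at the +x edge. On the foam it sinks about 1 mm for each 6 N pressed on it, springing back
- multimeter: bystander: orange multimeter lying on its back, 180 x 88 x 34 mm; origin at the centre of its underside
- coffee_cup: bystander: paper coffee cup with a black lid, 82 mm across, 114 mm high; origin at the centre of its foot
- screwdriver: bystander: screwdriver lying on the bench, 200 mm long, along its x
- chip_cooler: bystander: small dark pin-fin chip cooler, 40 x 40 x 20 mm; origin at the centre of its underside
Things that resemble listed ones, but are neither listed nor needed, are in the scene too. There is more than one size of the heatsink; the job needs the largest.

How it is judged:
On the way, in this order (a step that is already met when the one before it is completed fails the run):
1. the heat sink is picked up, clear of the bench (height (world z) of heatsink_mid above 0.06 m and contact force between heatsink and the fingers above 0.5 N), for 0.1 s.
2. it lies flat on the processor with its screws over the posts, pressed down with a steady force in the band, for three seconds (horizontal distance between heatsink and cpu_top below 0.0035 m and angle between the x axis of heatsink and the x axis of cpu_top, either way round below 0.06 rad and angle between heatsink's own z axis and vertical below 0.0436 rad and z of heatsink in the frame of cpu_top below 0.002 m and contact force between heatsink and motherboard between 9 and 21 N and contact force between heatsink and the fingers above 1 N and linear speed of heatsink below 0.01 m/s), for 3 s.
At the end, for the whole second after the job is handed in: Heat sink flat on the processor (within 2 mm, under 2.5 degrees off level), centred within 3.5 mm, long axis within 0.06 rad of the posts' (either way round), at rest, held by the fingers and bearing on the motherboard with 9 to 21 N (its own 3 N included: a push of 6 to 18 N) (all of step 2); the arm keeps its last pose, push and grip.
It fails at once if the heat sink is slammed or forced down on the motherboard (over 40 N) (contact force between heatsink and motherboard above 40 N).
It fails at once if a bystander is pushed away (over 25 mm) (distance of any of multimeter, coffee_cup, screwdriver, chip_cooler from where it was at the start of the episode above 0.025 m).
It also fails if it takes over 54 s, if anything falls off the work surface, if the arm or the gripper's body presses on something with over 40 N, if the wrist force passes 120 N, or if a joint passes its speed limit or range.

## Working session

There is one attempt and no reset: what is moved stays moved. The work goes in short steps, Python scripts to look and compute and a shell command to move; the robot and the scene stay as the last step left them, time stands still between calls to the robot, and variables do not carry over. Pictures are saved under pics/ and viewed, at most 10 in all, crops included, and the job is handed in when it is done.

```bash
ls && mkdir -p pics && python3 - <<'E'
from cell import arm
import cv2,numpy as np
s=arm.read_state();print(s)
for n in ("scene","side"):
    p,d=arm.camera(n);c=arm.calibration(n)
    cv2.imwrite(f"pics/{n}0.png",p[...,::-1]);np.save(f"pics/{n}0d.npy",d)
    print(n,c)
E
```

```text
pics
{'clock': 0.0, 'qpos': array([-3.68719541e-02,  2.64780937e-01,  1.60539156e+00,  4.14921242e-05,
        1.27371139e+00, -3.68800338e-02]), 'qd': array([-0.00047658, -0.00030268,  0.00065904,  0.00144053, -0.00061822,
        0.00145542]), 'effort': array([ 6.10465631e-04, -5.15121067e+01, -3.67308676e+01, -4.07824507e-05,
        1.31324201e-02,  1.46811578e-05]), 'tool_pos': array([6.74299453e-01, 5.59738866e-05, 2.48933788e-01]), 'orientation': array([ 0.70710777,  0.70710486, -0.00076513, -0.00085288]), 'contact_force': array([-0.66921036, -0.27850376,  0.542642  ]), 'ft_torque': array([-0.00218112, -0.01539884, -0.01772919]), 'finger_force': 0.0, 'finger_gap': 0.08500715055893267}
scene {'K': array([[381.05506004,   0.        , 281.08860888],
       [  0.        , 381.05506004, 202.70396738],
       [  0.        ,   0.        ,   1.        ]]), 'distortion': array([-0.05690645,  0.        ,  0.        ,  0.        ,  0.        ]), 'R': array([[-0.83136349,  0.55554925, -0.0141344 ],
       [ 0.38789894,  0.56189089, -0.7306251 ],
       [-0.39795624, -0.61289775, -0.68263254]]), 't': array([ 0.49207756, -0.20352672,  1.31385899])}
side {'K': array([[440.51815921,   0.        , 282.82821248],
       [  0.        , 440.51815921, 212.0574243 ],
       [  0.        ,   0.        ,   1.        ]]), 'distortion': array([-0.12015625,  0.        ,  0.        ,  0.        ,  0.        ]), 'R': array([[ 0.78972757, -0.61345547,  0.0016612 ],
       [-0.43614475, -0.56336805, -0.70170806],
       [ 0.43140251,  0.55343367, -0.71246266]]), 't': array([-0.46935089,  0.29955978,  0.81982624])}
```

View pics/scene0.png

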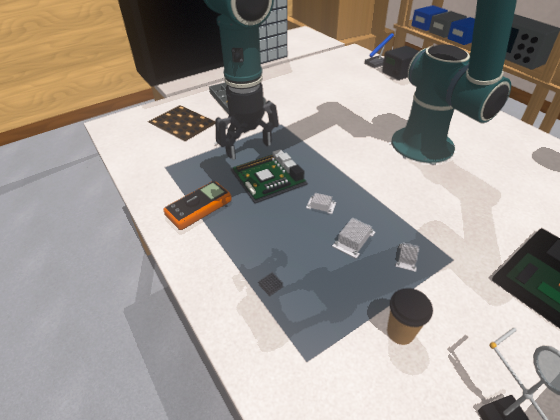

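View pics/side0.png

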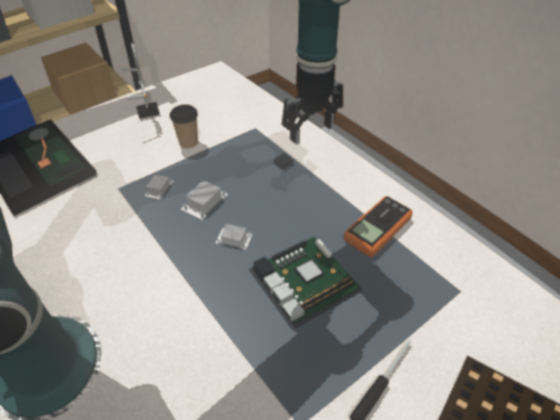

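The scene picture shows three finned sinks: the largest is the middle one at scene (354,236) and side (204,197). The CPU lid is at scene (264,175) and side (309,271).

```bash
cat > h.py <<'E'
from cell import arm
import cv2,numpy as np
from scipy.spatial.transform import Rotation as Ro
def cast(c,px,z):
    n=cv2.undistortPoints(np.float64(px).reshape(-1,1,2),c["K"],np.float64(c["distortion"])).reshape(-1,2)
    r=np.c_[n,np.ones(len(n))]@c["R"]; o=-c["R"].T@c["t"]
    return o+r*((z-o[2])/r[:,2])[:,None]
def tool():
    s=arm.read_state();return s,s["tool_pos"],Ro.from_quat(s["orientation"]).as_matrix()
E
python3 - <<'E'
from h import *
for n,hs,cp in (("scene",(354,233),(264,175)),("side",(204,195),(309,271))):
    c=arm.calibration(n);print(n,cast(c,[hs],.03)[0],cast(c,[cp],.022)[0])
s,p,R=tool();print(R.round(3))
c=arm.calibration("wrist");print(c,-c["R"].T@c["t"])
E
```

```text
scene [0.49745224 0.19613985 0.03      ] [ 0.55754671 -0.14498496  0.022     ]
side [0.48968924 0.19228465 0.03      ] [ 0.55016891 -0.14985295  0.022     ]
[[ 0.     1.    -0.002]
 [ 1.    -0.     0.   ]
 [ 0.    -0.002 -1.   ]]
{'K': array([[322.22129884,   0.        , 280.78037403],
       [  0.        , 322.22129884, 206.72014734],
       [  0.        ,   0.        ,   1.        ]]), 'distortion': array([-0.052905,  0.      ,  0.      ,  0.      ,  0.      ]), 'R': array([[ 0.99999566,  0.00175081, -0.00236875],
       [ 0.00243231, -0.94439642,  0.32880006],
       [-0.00166137, -0.3288044 , -0.94439658]]), 't': array([-0.67409271, -0.04521899,  0.38070933])} [0.67483227 0.08365446 0.37281184]
```

```bash
python3 -m creep '[[[-14.5,-12,0],0,0],[[-14.5,-12,0],0,0],[[-14.5,-12,0],0,0],[[-14.5,-12,0],0,0],[[-14.5,-12,0],0,0],[[-14.5,-12,0],0,0],[[-14.5,-12,0],0,0],[[-14.5,-12,0],0,0]]' && python3 - <<'E'
from h import *
c=arm.calibration("wrist");p,d=arm.camera("wrist");cv2.imwrite("pics/w1.png",p[...,::-1]);np.savez("pics/w1.npz",d=d,**c)
E
```

```text
clock: 0.77
tool_pos: [0.5553, -0.1447, 0.2501]
orientation: [0.707, 0.707, 0.0, -0.0]
contact_force: [0.9, 0.6, -0.9]
finger_gap: 0.0851
finger_force: 0.0
```

View pics/w1.png

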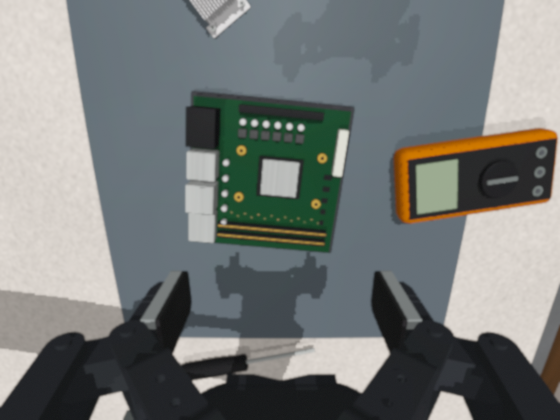

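The wrist view shows the board with the CPU lid at (279,178). The posts are at (241,150), (322,158), (239,197) and (317,204), the connectors (-x) are on the left, and the slots (-y) are below.

```bash
python3 - <<'E'
from h import *
c=np.load("pics/w1.npz");im=cv2.imread("pics/w1.png");hsv=cv2.cvtColor(im,cv2.COLOR_BGR2HSV)
g=((hsv[...,0]>12)&(hsv[...,0]<32)&(hsv[...,1]>90)&(hsv[...,2]>100))
q=[]
for u,v in ((241,150),(322,158),(239,197),(317,204)):
    ys,xs=np.nonzero(g[v-9:v+10,u-9:u+10]);q.append(((xs.min()+xs.max())/2+u-9,(ys.min()+ys.max())/2+v-9));print(len(xs),q[-1],xs.ptp() if 0 else xs.max()-xs.min())
P=cast(c,q,.019)[:,:2];print(P.round(4),P.mean(0))
print([np.linalg.norm(P[i]-P[j]).round(4) for i,j in((0,1),(2,3),(0,2),(1,3))])
x=P[1]-P[0]+P[3]-P[2];y=P[0]-P[2]+P[1]-P[3];print(np.degrees([np.arctan2(x[1],x[0]),np.arctan2(-y[0],y[1])]))
m=((hsv[...,1]<45)&(hsv[...,2]>120)).astype(np.uint8);m[:150]=0;m[210:]=0;m[:,:250]=0;m[:,312:]=0
k=max(cv2.findContours(m,0,2)[0],key=cv2.contourArea);L=cast(c,cv2.boxPoints(cv2.minAreaRect(k)),.022);print(L.round(4),L.mean(0))
E
```

```text
92 (np.float64(241.0), np.float64(150.0)) 10
86 (np.float64(321.5), np.float64(158.0)) 9
81 (np.float64(238.5), np.float64(196.5)) 9
78 (np.float64(315.5), np.float64(203.5)) 9
[[ 0.5118 -0.1184]
 [ 0.6008 -0.1271]
 [ 0.5068 -0.172 ]
 [ 0.596  -0.1804]] [ 0.55385054 -0.1494862 ]
[np.float64(0.0895), np.float64(0.0896), np.float64(0.0539), np.float64(0.0535)]
[-5.50310376 -5.17353554]
[[ 0.5313 -0.168   0.022 ]
 [ 0.5356 -0.1275  0.022 ]
 [ 0.576  -0.1311  0.022 ]
 [ 0.5731 -0.1719  0.022 ]] [ 0.55402734 -0.14963527  0.022     ]
```

```bash
python3 -m creep '[[[33.5,-6,0],0,0],[[33.5,-6,0],0,0],[[33.5,-6,0],0,0],[[33.5,-6,0],0,0],[[33.5,-6,0],0,0],[[33.5,-6,0],0,0],[[33.5,-6,0],0,0],[[33.5,-6,0],0,0],[[33.5,-6,0],0,0],[[33.5,-6,0],0,0],[[33.5,-6,0],0,0]]' && python3 - <<'E'
from h import *
c=arm.calibration("wrist");p,d=arm.camera("wrist");cv2.imwrite("pics/w2.png",p[...,::-1]);np.savez("pics/w2.npz",d=d,**c)
E
```

```text
clock: 1.73
tool_pos: [0.4949, 0.191, 0.25]
orientation: [0.706, 0.708, -0.0, 0.0]
contact_force: [-0.2, 0.1, -0.5]
finger_gap: 0.0851
finger_force: 0.0
```

View pics/w2.png

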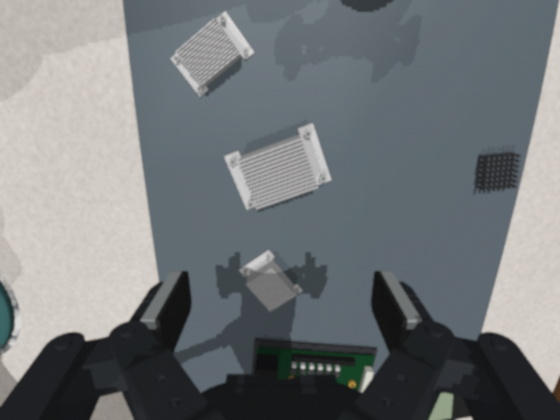

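The large sink spans about (225..330, 124..210), with its long axis rising to the right by about 18 degrees. The chip cooler is at (496,172), and the smaller sinks are at (211,53) and (270,282).

```bash
python3 - <<'E'
import cv2
im=cv2.imread("pics/w2.png");cv2.imwrite("pics/w2c.png",cv2.resize(im[110:225,210:345],None,fx=5,fy=5,interpolation=cv2.INTER_CUBIC))
E
```

```text
(no output)
```

View pics/w2c.png

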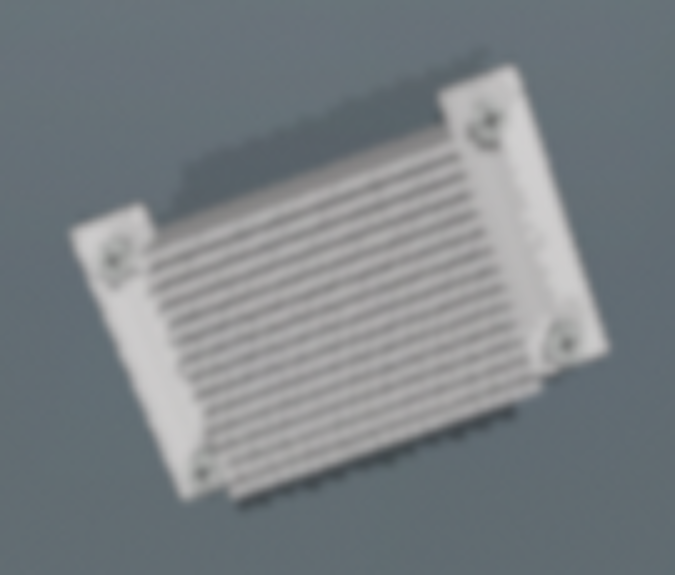

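The crop shows the screw heads at crop (115,258), (488,122), (204,468) and (565,343), and the bar corners at (70,230), (516,66), (184,500) and (608,350).

```bash
python3 - <<'E'
from h import *
c=np.load("pics/w2.npz")
f=lambda a:np.float64(a)/5+[210-.4,110-.4]
for a,z in (([(115,258),(488,122),(204,468),(565,343)],.015),([(70,230),(516,66),(184,500),(608,350)],.005)):
    P=cast(c,f(a),z)[:,:2];x=P[1]-P[0]+P[3]-P[2];y=P[0]-P[2]+P[1]-P[3]
    print(P.mean(0),np.degrees([np.arctan2(x[1],x[0]),np.arctan2(-y[0],y[1])]),np.linalg.norm(x)/2,np.linalg.norm(y)/2)
s,p,R=tool();print(p,R.round(4),s["qpos"])
E
```

```text
[0.49181382 0.19389563] [20.18826991 20.89162256] 0.0887060860456156 0.05328098440510253
[0.49195656 0.19389238] [20.43086411 20.2874381 ] 0.10803509604308745 0.06987466669137632
[0.49513496 0.18999972 0.25003152] [[-1.4e-03  1.0e+00 -3.0e-04]
 [ 1.0e+00  1.4e-03 -9.0e-04]
 [-9.0e-04 -3.0e-04 -1.0e+00]] [ 3.19915219e-01 -1.00806751e-02  1.91133481e+00 -8.15270044e-04
  1.24090001e+00  3.18752518e-01]
```

```bash
python3 -m creep '[[[0.4,-0.3,4],7,0],[[0.4,-0.3,7],14,0],[[0.4,-0.3,10],21,0],[[0.4,-0.3,13],28,0],[[0.4,-0.3,15],35,0],[[0.4,-0.3,15],42,0],[[0.4,-0.3,15],49,0],[[0.4,-0.3,15],56,0],[[0.4,-0.3,15],63,0],[[0.4,-0.3,15],69.7,0],[[0.4,-0.3,15],69.7,0],[[0.4,-0.3,15],69.7,0]]' && python3 - <<'E'
from h import *
c=arm.calibration("wrist");p,d=arm.camera("wrist");cv2.imwrite("pics/w3.png",p[...,::-1]);np.savez("pics/w3.npz",d=d,**c)
s,p,R=tool();print(p,R.round(4),s["qpos"])
E
```

```text
clock: 2.78
tool_pos: [0.4926, 0.1925, 0.1003]
orientation: [0.984, 0.177, -0.0, 0.0]
contact_force: [-0.7, 0.1, -0.4]
finger_gap: 0.0853
finger_force: 0.0
[0.49248343 0.19281478 0.10029287] [[ 9.374e-01  3.482e-01  1.000e-04]
 [ 3.482e-01 -9.374e-01 -2.000e-04]
 [-0.000e+00  2.000e-04 -1.000e+00]] [ 3.26189836e-01  1.33933739e-01  2.05708057e+00 -2.31018883e-04
  9.50584860e-01  1.54152013e+00]
```

View pics/w3.png

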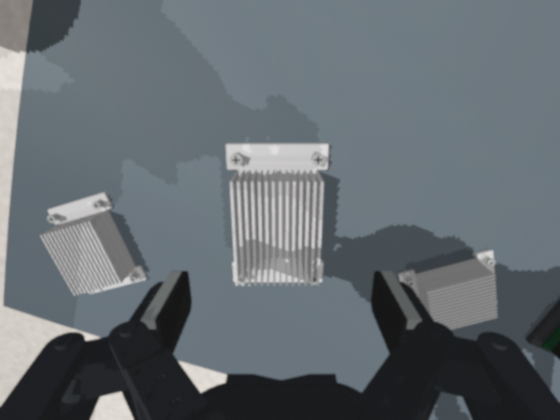

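The sink is square between the open fingers. Its far-end screws are at (238,160) and (319,160), and the bar corners at (226,144) and (329,144).

```bash
python3 - <<'E'
from h import *
c=np.load("pics/w3.npz");s,p,R=tool()
for a,z in (([(238,160),(319,160)],.015),([(226,143.5),(329,143.5)],.005)):
    P=cast(c,a,z);print(((P-p)@R).round(4),P.mean(0))
E
```

```text
[[ 0.0442 -0.0264  0.0853]
 [ 0.0442  0.0266  0.0853]] [0.53395113 0.20808464 0.015     ]
[[ 0.0535 -0.0354  0.0953]
 [ 0.0536  0.0342  0.0953]] [0.54246526 0.21202529 0.005     ]
```

```bash
python3 -m creep '[[[-0.07,0,3],0,0],[[-0.07,0,5.5],0,0],[[-0.07,0,7],0,0],[[-0.07,0,7.8],0,0],[[-0.07,0,7.8],0,0],[[-0.07,0,7.8],0,80],[[-0.07,0,7.8],0,140],[[-0.07,0,7.8],0,255],[[-0.07,0,7.8],0,255],[[-0.07,0,7.8],0,255],[[-0.07,0,7.8],0,255],[[-0.07,0,7.8],0,255],[[-0.07,0,7.8],0,255]]' 80
```

```text
clock: 3.92
tool_pos: [0.4931, 0.1944, 0.0242]
orientation: [0.984, 0.176, 0.002, -0.0]
contact_force: [-1.0, 0.4, 6.3]
finger_gap: 0.0545
finger_force: 86.8
```

```bash
python3 -m creep '[[[0,0,-0.5],0,255],[[0,0,-2],0,255],[[0,0,-5],0,255],[[0,0,-9],0,255],[[0,0,-12],0,255],[[0,0,-12],0,255],[[0,0,-12],0,255]]' && python3 - <<'E'
from h import *
c=arm.calibration("wrist");p,d=arm.camera("wrist");cv2.imwrite("pics/w4.png",p[...,::-1]);np.savez("pics/w4.npz",d=d,**c)
s,p,R=tool();print(p,R.round(4),s["qpos"],s["contact_force"],s["finger_gap"])
E
```

```text
clock: 4.5
tool_pos: [0.4926, 0.1942, 0.1445]
orientation: [0.984, 0.176, 0.002, -0.0]
contact_force: [-0.7, -0.3, -3.1]
finger_gap: 0.0545
finger_force: 86.1
[0.4907992  0.19359092 0.14216521] [[ 9.378e-01  3.471e-01 -1.000e-04]
 [ 3.471e-01 -9.378e-01 -1.000e-04]
 [-2.000e-04  0.000e+00 -1.000e+00]] [ 3.28512401e-01  8.11708180e-02  2.02745011e+00 -3.84041097e-05
  1.03312769e+00  1.54488690e+00] [-0.71912626 -0.0449998  -3.6985641 ] 0.0550923123609099
```

View pics/w4.png

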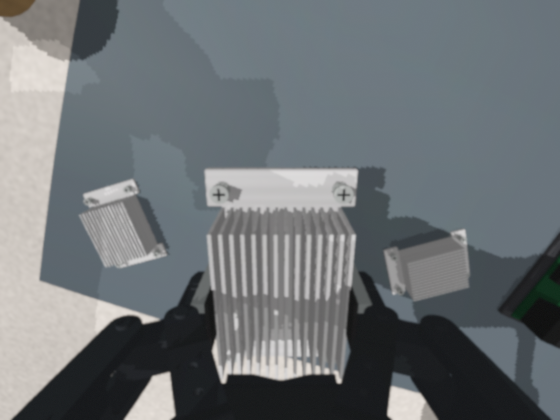

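The sink is held level between the pads. Its far screws are at (219,194) and (344,194), the bar corners at (205,169) and (357,169), and the fin-top corners near (210,237) and (355,237).

```bash
python3 - <<'E'
from h import *
c=np.load("pics/w4.npz");s,p,R=tool()
O=np.float64([[45,27,15],[45,-27,15],[54,35,5],[54,-35,5],[36,35,5],[36,-35,5]])/1000
I=np.float64([[219,194],[344,194],[205,169],[357,169],[206,207],[356,207]])
for n in (6,):
    ok,r,t=cv2.solvePnP(O[:n],I[:n],c["K"],c["distortion"],flags=cv2.SOLVEPNP_SQPNP)
    e=cv2.projectPoints(O[:n],r,t,c["K"],c["distortion"])[0].reshape(-1,2)-I[:n]
    Rw=c["R"].T@cv2.Rodrigues(r)[0];tw=c["R"].T@(t.ravel()-c["t"])
    print("origin in tool mm",(R.T@(tw-p)*1000).round(2),"err px",np.abs(e).max(),"R in tool\n",(R.T@Rw).round(3))
# assuming level, known heights: cast screws/corners at candidate underside z
for h in (.018,.020,.022,.024,.026):
    z=p[2]-h; A=(cast(c,I[:2],z+.015)-p)@R; B=(cast(c,I[2:4],z+.005)-p)@R
    print(h,(A*1000).round(1)[:,:2].tolist(),(B*1000).round(1)[:,:2].tolist())
E
```

```text
origin in tool mm [ 0.43  1.42 19.92] err px 0.8997806687964385 R in tool
 [[ 0.999  0.002  0.047]
 [ 0.001 -1.     0.013]
 [ 0.047 -0.013 -0.999]]
0.018 [[47.1, -24.6], [47.2, 27.8]] [[55.6, -32.1], [55.7, 34.9]]
0.02 [[46.5, -25.0], [46.6, 28.3]] [[55.2, -32.6], [55.3, 35.4]]
0.022 [[45.9, -25.4], [46.0, 28.7]] [[54.7, -33.1], [54.9, 35.9]]
0.024 [[45.3, -25.8], [45.4, 29.1]] [[54.3, -33.6], [54.4, 36.4]]
0.026 [[44.7, -26.2], [44.8, 29.5]] [[53.9, -34.1], [54.0, 36.9]]
```

```bash
python3 -m creep '[[[-0.3,1.5,0],2,255],[[-0.8,4.5,0],4,255],[[-1.3,7.5,0],6,255],[[-1.8,10.5,0],8,255],[[-2.4,13.5,0],10,255],[[-2.9,16.5,0],12,255],[[-3.4,19.5,0],14,255],[[-4,22.5,0],17,255],[[-4.5,25.5,0],20,255],[[-5,28.5,0],23,255],[[-5.5,31.5,0],25,255],[[-5.9,33.5,0],25.7,255],[[-6.05,34.4,0],25.7,255],[[-6.05,34.4,0],25.7,255],[[-6.05,34.4,0],25.7,255],[[-6.05,34.4,0],25.7,255]]' && python3 - <<'E'
from h import *
c=arm.calibration("wrist");P,d=arm.camera("wrist");cv2.imwrite("pics/w5.png",P[...,::-1]);np.savez("pics/w5.npz",d=d,**c)
for i in range(2):
    s,p,R=tool();print(p,R.round(4).tolist(),s["contact_force"]);c=arm.calibration("wrist");print((R.T@(-c["R"].T@c["t"]-p)).round(4));arm.camera("wrist")
im=cv2.imread("pics/w5.png");cv2.imwrite("pics/w5c.png",cv2.resize(im[60:260,180:380],None,fx=3,fy=3,interpolation=cv2.INTER_CUBIC))
E
```

```text
clock: 5.88
tool_pos: [0.5527, -0.1484, 0.1408]
orientation: [0.999, -0.047, -0.002, -0.001]
contact_force: [-0.9, 0.6, -3.2]
finger_gap: 0.0549
finger_force: 85.9
[ 0.55302445 -0.14832812  0.14121835] [[0.9957, -0.0929, -0.0021], [-0.0929, -0.9957, 0.0012], [-0.0022, -0.001, -1.0]] [ 0.59744981  0.71733604 -3.68295415]
[ 0.085   0.0011 -0.1237]
[ 0.55331266 -0.14837554  0.14161812] [[0.9957, -0.0926, -0.0014], [-0.0926, -0.9957, 0.0008], [-0.0014, -0.0007, -1.0]] [-0.58402426 -0.1299415  -3.43731468]
[ 0.0851  0.0011 -0.1237]
```

View pics/w5c.png

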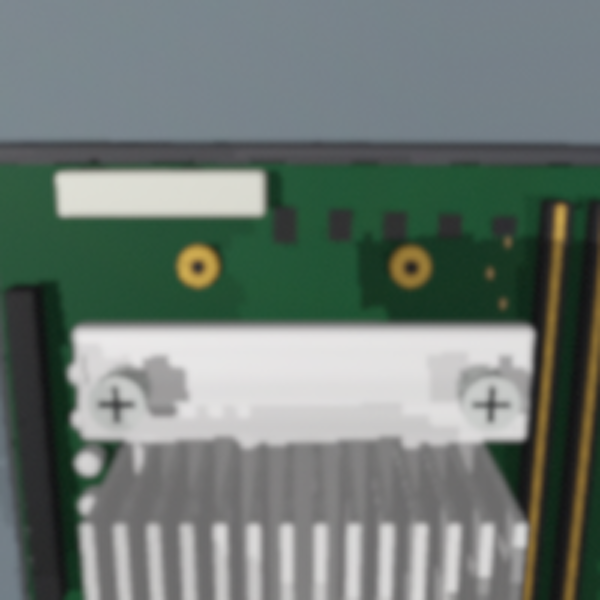

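The crop shows both +x posts at crop (198,267) and (411,267), the far screws at (117,404) and (490,404), and the bar's outer corners at (73,325) and (534,325).

```bash
python3 - <<'E'
from h import *
c=np.load("pics/w5.npz");_,p,R=tool();f=lambda a:np.float64(a)/3-.33+[180,60]
p=-c["R"].T@c["t"]-R@[.085,.0011,-.1237]
def show(n,a,z):
    P=(cast(c,f(a),z)-p)@R*1000;d=P[1]-P[0];print(n,"mid",P.mean(0)[:2].round(2),"len",np.linalg.norm(d).round(2),"ang",np.degrees(np.arctan2(d[0],d[1])).round(2))
print(p)
show("posts",[(198,267),(411,267)],.019)
for h in (.022,.023,.024):
    z=p[2]-h;show(h,[(117,404),(490,404)],z+.015);show(h,[(73,325),(534,325)],z+.005)
E
```

```text
[ 0.55301053 -0.14863526  0.14059693]
posts mid [45.85  1.4 ] len 53.98 ang 0.05
0.022 mid [44.8   1.14] len 52.82 ang 0.05
0.022 mid [54.    1.13] len 68.45 ang 0.05
0.023 mid [44.49  1.14] len 53.22 ang 0.05
0.023 mid [53.78  1.13] len 68.94 ang 0.05
0.024 mid [44.19  1.14] len 53.63 ang 0.05
0.024 mid [53.56  1.13] len 69.43 ang 0.05
```

```bash
python3 -m creep '[[[0.13,0.03,1.5],0,255],[[0.13,0.03,3.5],0,255],[[0.13,0.03,5.5],0,255],[[0.13,0.03,7],0,255],[[0.13,0.03,8],0,255],[[0.13,0.03,8.5],0,255],[[0.13,0.03,8.8],0,255],[[0.13,0.03,8.8],0,255],[[0.13,0.03,8.8],0,255]]'; python3 -m creep '[[[0,0,0.1],0,255],[[0,0,0.2],0,255],[[0,0,0.3],0,255],[[0,0,0.4],0,255],[[0,0,0.5],0,255],[[0,0,0.5],0,255]]'
```

```text
clock: 6.78
tool_pos: [0.556, -0.1504, 0.0552]
orientation: [0.999, -0.047, 0.001, 0.0]
contact_force: [0.3, 0.2, -2.7]
finger_gap: 0.0548
finger_force: 86.0
clock: 7.28
tool_pos: [0.555, -0.1503, 0.049]
orientation: [0.999, -0.047, -0.0, -0.0]
contact_force: [-0.4, -0.7, -2.7]
finger_gap: 0.0549
finger_force: 86.0
```

```bash
python3 -m creep '[[[0,0,0.05],0,255],[[0,0,0.1],0,255],[[0,0,0.15],0,255],[[0,0,0.2],0,255],[[0,0,0.2],0,255],[[0,0,0.2],0,255]]'; python3 -m creep '[[[0,0,0.05],0,255],[[0,0,0.1],0,255],[[0,0,0.1],0,255],[[0,0,0.1],0,255]]';python3 -m creep '[[[0,0,0.05],0,255],[[0,0,0.1],0,255],[[0,0,0.1],0,255],[[0,0,0.1],0,255]]'
```

```text
clock: 7.78
tool_pos: [0.5552, -0.1503, 0.0472]
orientation: [0.999, -0.047, -0.0, -0.0]
contact_force: [-0.0, -0.1, -3.4]
finger_gap: 0.0551
finger_force: 86.0
clock: 8.12
tool_pos: [0.5552, -0.1503, 0.0463]
orientation: [0.999, -0.047, -0.0, -0.0]
contact_force: [0.1, -0.0, -3.0]
finger_gap: 0.0548
finger_force: 86.0
clock: 8.45
tool_pos: [0.5552, -0.1503, 0.0456]
orientation: [0.999, -0.047, 0.0, -0.0]
contact_force: [-1.0, -0.7, 1.0]
finger_gap: 0.0548
finger_force: 86.1
```

```bash
python3 -m creep '[[[0,0,0.04],0,255],[[0,0,0.08],0,255],[[0,0,0.1],0,255],[[0,0,0.1],0,255],[[0,0,0.1],0,255]]';python3 -m creep '[[[0,0,0.03],0,255],[[0,0,0.06],0,255],[[0,0,0.06],0,255],[[0,0,0.06],0,255]]'; python3 - <<'E'
from h import *
P,d=arm.camera("side");cv2.imwrite("pics/s2.png",P[...,::-1]);c=arm.calibration("wrist");P,d=arm.camera("wrist");cv2.imwrite("pics/w6.png",P[...,::-1]);np.savez("pics/w6.npz",**c);print(arm.read_state()["contact_force"])
a=cv2.imread("pics/w6.png")[60:360,140:420];b=cv2.resize(cv2.imread("pics/s2.png")[200:330,240:370],(400,400),interpolation=cv2.INTER_CUBIC)
cv2.imwrite("pics/c6.png",np.hstack([cv2.resize(a,(373,400)),b]))
E
```

```text
clock: 8.87
tool_pos: [0.5552, -0.1503, 0.0448]
orientation: [0.999, -0.047, -0.0, 0.0]
contact_force: [-3.0, 2.0, 5.3]
finger_gap: 0.0547
finger_force: 86.6
clock: 9.2
tool_pos: [0.5553, -0.1503, 0.0445]
orientation: [0.999, -0.047, -0.0, 0.0]
contact_force: [-3.6, 1.2, 7.2]
finger_gap: 0.0552
finger_force: 86.9
[-4.49772926  1.08923048  6.81646654]
```

View pics/c6.png

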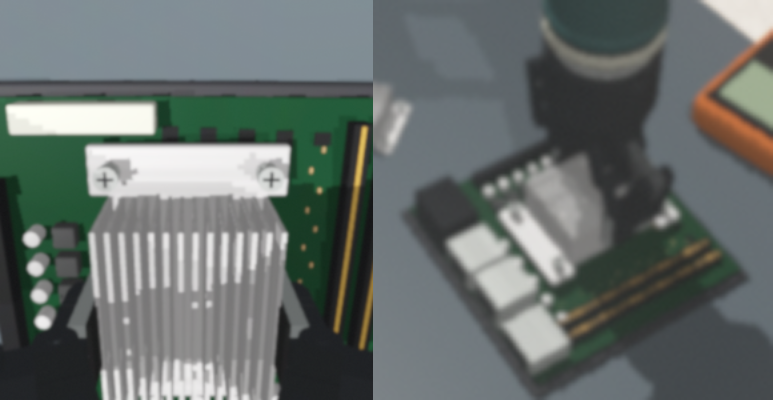

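The sink sits on the CPU with its bar parallel to the board edge, and nothing is fouled. The bar's outer edge is at crop row 146 and the green edge at about row 95.

```bash
python3 - <<'E'
from h import *
c=np.load("pics/w6.npz");im=cv2.imread("pics/w6.png").astype(int)
_,p,R=tool();p=-c["R"].T@c["t"]-R@[.085,.0011,-.1237]
col=im[110:185,275:285].mean(1);g=col[:,1]-col[:,2];e=110+np.argmax(np.diff(g));b=110+np.argmax(np.diff(col[:,2]));print(e,b)
X=lambda a,z:((cast(c,a,z)-p)@R*1000)[:,:2].round(2).tolist()
print("edge",X([(280,e+.5)],.0125),"bar edge",X([(280,b+.5)],.026))
f=lambda a:np.float64(a)*.75+[140,60]
print("screws",X(f([(106,180),(272,180)]),.036),arm.read_state()["ft_torque"])
# slot line (outer gold line) for y
E
python3 -m creep '[[[0,0,0.03],0,255],[[0,0,0.06],0,255],[[0,0,0.08],0,255],[[0,0,0.08],0,255],[[0,0,0.08],0,255]]'
```

```text
132 167
edge [[68.17, 0.88]] bar edge [[54.17, 0.91]]
screws [[44.31, -25.07], [44.4, 28.46]] [0.19901701 0.63083974 0.01115173]
clock: 9.72
tool_pos: [0.5553, -0.1503, 0.0441]
orientation: [0.999, -0.047, -0.0, -0.0]
contact_force: [-6.3, 0.2, 9.0]
finger_gap: 0.0548
finger_force: 87.2
```

```bash
python3 -m creep '[[[-0.02,0,0.02],0,255],[[-0.04,0,0.04],0,255],[[-0.06,0,0.05],0,255],[[-0.06,0,0.05],0,255],[[-0.06,0,0.05],0,255]]'; python3 -c "
from h import *
print(arm.read_state()['ft_torque'])"
```

```text
clock: 10.13
tool_pos: [0.5553, -0.1503, 0.044]
orientation: [0.999, -0.047, 0.001, 0.0]
contact_force: [-4.8, 1.7, 10.8]
finger_gap: 0.055
finger_force: 87.2
[0.29028735 0.66171369 0.04966289]
```

```bash
python3 -m creep '[[[-0.03,0,0.02],0,255],[[-0.05,0,0.04],0,255],[[-0.05,0,0.04],0,255],[[-0.05,0,0.04],0,255],[[-0.05,0,0.04],0,255],[[-0.05,0,0.04],0,255],[[-0.05,0,0.04],0,255],[[-0.05,0,0.04],0,255],[[-0.05,0,0.04],0,255],[[-0.05,0,0.04],0,255]]'; python3 - <<'E'
from h import *
for i in range(5):
    arm.camera("side");s=arm.read_state();print(s["contact_force"].round(1),s["tool_pos"].round(4),s["finger_force"])
c=arm.calibration("wrist");_,_,R=tool();print(R.round(4)[2])
E
```

```text
clock: 10.97
tool_pos: [0.5552, -0.1503, 0.0438]
orientation: [0.999, -0.047, 0.001, 0.0]
contact_force: [-4.1, 2.2, 11.3]
finger_gap: 0.0547
finger_force: 87.4
[-4.1  2.4 11. ] [ 0.5552 -0.1503  0.0438] 87.35842108726501
[-3.8  1.7 11.2] [ 0.5552 -0.1503  0.0438] 87.35834956169128
[-2.9  2.4 11.3] [ 0.5552 -0.1503  0.0439] 87.35856771469116
[-3.5  1.6 10.7] [ 0.5552 -0.1503  0.0439] 87.35867500305176
[-4.7  2.2 10.4] [ 0.5552 -0.1503  0.0439] 87.35851764678955
[ 2.1e-03  1.0e-04 -1.0e+00]
```

```bash
python3 -m creep '[[[0,0,0],0,255],[[0,0,0],0,255],[[0,0,0],0,255],[[0,0,0],0,255],[[0,0,0],0,255],[[0,0,0],0,255],[[0,0,0],0,255],[[0,0,0],0,255],[[0,0,0],0,255],[[0,0,0],0,255],[[0,0,0],0,255],[[0,0,0],0,255],[[0,0,0],0,255],[[0,0,0],0,255],[[0,0,0],0,255],[[0,0,0],0,255],[[0,0,0],0,255],[[0,0,0],0,255],[[0,0,0],0,255],[[0,0,0],0,255]]'; python3 - <<'E'
from h import *
c=arm.calibration("wrist");P,d=arm.camera("wrist");cv2.imwrite("pics/w7.png",P[...,::-1])
v,u=np.mgrid[0:420,0:560];n=cv2.undistortPoints(np.c_[u.ravel(),v.ravel()].astype(float)[:,None],c["K"],c["distortion"])[:,0]
W=(np.c_[n,np.ones(len(n))]*d.reshape(-1,1)-c["t"])@c["R"]
W=W[(d.ravel()>0)];_,p,R=tool();T=(W-p)@R;T[:,2]=W[:,2]
def fit(n,m,k=6):
    Q=T[m]
    for _ in range(k):
        A=np.c_[Q[:,:2],np.ones(len(Q))];co=np.linalg.lstsq(A,Q[:,2],rcond=None)[0];r=Q[:,2]-A@co;Q=Q[np.abs(r)<max(2*r.std(),.0003)]
    print(n,len(Q),co.round(4),r.std().round(5))
fit("fins",(abs(T[:,0])<.034)&(abs(T[:,1]-.001)<.026)&(T[:,2]>.052)&(T[:,2]<.065))
fit("bar",(T[:,0]>.039)&(T[:,0]<.053)&(abs(T[:,1]-.001)<.033)&(T[:,2]>.02)&(T[:,2]<.030))
fit("board",(T[:,0]>.056)&(T[:,0]<.068)&(abs(T[:,1])<.07)&(T[:,2]>.005)&(T[:,2]<.016))
b=T[(T[:,2]>.02)&(T[:,2]<.03)&(abs(T[:,1])<.03)&(T[:,0]>.04)&(T[:,0]<.06)];print("bar outer x",np.percentile(b[:,0],[50,99]))
E
```

```text
clock: 12.88
tool_pos: [0.5552, -0.1503, 0.0438]
orientation: [0.999, -0.047, 0.001, 0.0]
contact_force: [-3.7, 1.6, 10.3]
finger_gap: 0.0551
finger_force: 87.4
fins 5470 [-0.0022  0.0012  0.0568] 0.00045
bar 3137 [-0.001   0.0006  0.0248] 0.00046
board 3987 [-0.0047  0.      0.0121] 0.00051
bar outer x [0.04843532 0.05969425]
```

```bash
python3 -m creep '[[[0,0,0.01],0,255],[[0,0,0.02],0,255],[[0,0,0.02],0,255],[[0,0,0.02],0,255],[[0,0,0.02],0,255],[[0,0,0.02],0,255],[[0,0,0.02],0,255],[[0,0,0.02],0,255],[[0,0,0.02],0,255],[[0,0,0.02],0,255],[[0,0,0.02],0,255],[[0,0,0.02],0,255],[[0,0,0.02],0,255],[[0,0,0.02],0,255],[[0,0,0.02],0,255],[[0,0,0.02],0,255],[[0,0,0.02],0,255],[[0,0,0.02],0,255],[[0,0,0.02],0,255],[[0,0,0.02],0,255]]'; python3 - <<'E'
from h import *
c=np.load("pics/w6.npz");_,_,R=tool()
f=lambda a:np.float64(a)*.75+[140,60]
S=cast(c,f([(106,180),(272,180)]),.0355).mean(0);B=cast(c,f([(86.5,146),(291,146)]),.0255).mean(0)
print("sink centre",S-R[:,0]*.045,B-R[:,0]*.054)
E
```

```text
clock: 14.6
tool_pos: [0.5552, -0.1503, 0.0437]
orientation: [0.999, -0.047, 0.001, 0.0]
contact_force: [-4.6, 2.0, 11.5]
finger_gap: 0.0548
finger_force: 87.4
sink centre [ 0.55435628 -0.15189037  0.03540985] [ 0.5543625  -0.15181992  0.02539181]
```

```bash
python3 - <<'E'
from h import *
_,_,R=tool()
def plug(n,box,dz):
    c=np.load(f"pics/{n}.npz");im=cv2.imread(f"pics/{n}.png")
    u0,u1,v0,v1=box;m=(im[v0:v1,u0:u1].min(2)>150).astype(np.uint8);k=max(cv2.findContours(m,0,2)[0],key=cv2.contourArea)
    q=cv2.boxPoints(cv2.minAreaRect(k))+[u0,v0];return c,(cast(c,q,.025-dz)@R).mean(0)[:2],np.ptp(cast(c,q,.025-dz)@R,axis=0)
c,a,e=plug("w5",(190,275,110,138),0);f=lambda x:np.float64(x)/3-.33+[180,60]
po=(cast(c,f([(198,267),(411,267)]),.019)@R).mean(0)[:2]
c,b,e2=plug("w6",(140,262,130,166),.002);g=lambda x:np.float64(x)*.75+[139.9,59.9]
sc=(cast(c,g([(106,180),(272,180)]),.0355)@R).mean(0)[:2];ba=(cast(c,g([(86.5,146),(291,146)]),.0255)@R).mean(0)[:2]-[.009,0]
print(e,e2,"sink minus posts (tool x,y mm):",((sc-b)-(po-a))*1000,((ba-b)-(po-a))*1000)
E
```

```text
[1.00141980e-02 4.98679549e-02 2.38288968e-05] [1.05496305e-02 5.12811347e-02 2.46600473e-05] sink minus posts (tool x,y mm): [0.84902157 2.20559051] [0.82949599 2.13186874]
```

The numbers put the sink about 2 mm off in tool y, because the hover picture was taken before the arm had settled. That is inside the tolerance but easy to mend, so I'll lift slightly, shift, and set it down again.

```bash
python3 -m creep '[[[0,0,-0.1],0,255],[[0,0,-0.3],0,255],[[0,0,-0.6],0,255],[[0,0,-0.8],0,255],[[-0.04,-0.1,-0.8],0,255],[[-0.07,-0.19,-0.8],0,255],[[-0.07,-0.19,-0.8],0,255],[[-0.07,-0.19,-0.8],0,255],[[-0.07,-0.19,-0.8],0,255],[[-0.07,-0.19,-0.8],0,255],[[-0.07,-0.19,-0.8],0,255],[[-0.07,-0.19,-0.8],0,255],[[-0.07,-0.19,-0.8],0,255],[[-0.07,-0.19,-0.8],0,255]]'; python3 - <<'E'
from h import *
c=arm.calibration("wrist");P,d=arm.camera("wrist");cv2.imwrite("pics/w8.png",P[...,::-1]);np.savez("pics/w8.npz",**c)
print([arm.read_state()[k].round(4) for k in("tool_pos","contact_force")])
im=cv2.imread("pics/w8.png");cv2.imwrite("pics/w8c.png",cv2.resize(im[80:220,150:390],None,fx=3,fy=3,interpolation=cv2.INTER_CUBIC))
E
```

```text
clock: 15.77
tool_pos: [0.5536, -0.1482, 0.0498]
orientation: [0.999, -0.047, 0.0, 0.0]
contact_force: [-0.8, -0.9, -3.2]
finger_gap: 0.055
finger_force: 86.2
[array([ 0.5536, -0.1482,  0.0498]), array([-0.096 ,  0.3312, -3.1915])]
```

View pics/w8c.png

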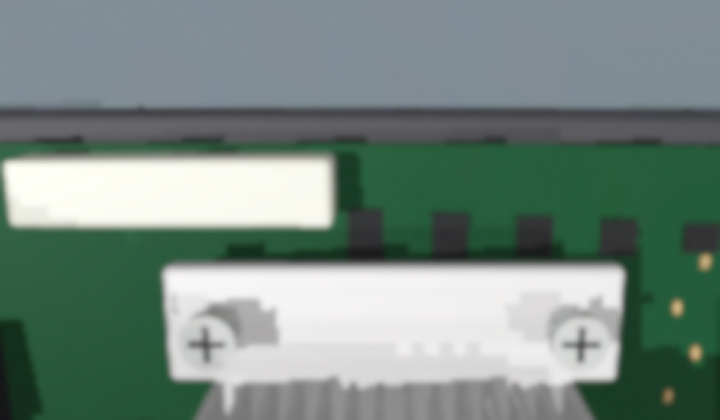

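The lifted view shows the screws at crop (206,344) and (581,344), the bar corners at (162,266) and (626,266), and the white plug spanning x 5–334, y 157–227.

```bash
python3 - <<'E'
from h import *
_,_,R=tool()
f=lambda x:np.float64(x)/3-.33+[180,60];g=lambda x:np.float64(x)/3-.33+[150,80]
c=np.load("pics/w5.npz");M=lambda c,q,z:(cast(c,q,z)@R).mean(0)[:2]
po=M(c,f([(198,267),(411,267)]),.019);a=M(c,f([(57,171),(266,171),(57,216),(266,216)]),.025);aw=cast(c,f([(57,193),(266,193)]),.025)
c=np.load("pics/w8.npz");b=M(c,g([(5,157),(334,157),(7,227),(334,227)]),.025);bw=cast(c,g([(6,193),(334,193)]),.025)
u=.0498-.0240
sc=M(c,g([(206,344),(581,344)]),u+.015);ba=M(c,g([(162,266),(626,266)]),u+.005)-[.009,0]
print("plug len",np.linalg.norm(np.diff(aw,axis=0)),np.linalg.norm(np.diff(bw,axis=0)))
print("sink-posts rel mm",((sc-b)-(po-a))*1000,((ba-b)-(po-a))*1000)
w=np.array([.5538,-.1498]);print("abs vs w1/w5:",(sc-[.045,0]-(R[:2,:2].T@w))*1000)
E
```

```text
plug len 0.05064937159645882 0.05054248726428929
sink-posts rel mm [-0.75074418 -0.30635044] [-0.51342782 -0.23565686]
abs vs w1/w5: [-0.77529904 -0.25403044]
```

It is now within 0.8 mm, so I'll nudge x by +0.5 mm, lower and press.

```bash
python3 -m creep '[[[0.05,0,0.1],0,255],[[0.05,0,0.2],0,255],[[0.05,0,0.3],0,255],[[0.05,0,0.4],0,255],[[0.05,0,0.45],0,255],[[0.05,0,0.5],0,255],[[0.05,0,0.55],0,255],[[0.05,0,0.6],0,255],[[0.05,0,0.64],0,255],[[0.05,0,0.68],0,255],[[0.05,0,0.7],0,255],[[0.05,0,0.7],0,255],[[0.05,0,0.7],0,255],[[0.05,0,0.7],0,255]]'
```

```text
clock: 16.98
tool_pos: [0.5541, -0.1483, 0.0441]
orientation: [0.999, -0.047, -0.0, -0.0]
contact_force: [-6.1, 1.7, 10.6]
finger_gap: 0.055
finger_force: 87.2
```

```bash
python3 -m creep '[[[-0.02,0,0.02],0,255],[[-0.04,0,0.03],0,255],[[-0.04,0,0.03],0,255],[[-0.04,0,0.03],0,255],[[-0.04,0,0.03],0,255],[[-0.04,0,0.03],0,255],[[-0.04,0,0.03],0,255],[[-0.04,0,0.03],0,255],[[-0.04,0,0.03],0,255],[[-0.04,0,0.03],0,255],[[-0.04,0,0.03],0,255],[[-0.04,0,0.03],0,255],[[-0.04,0,0.03],0,255],[[-0.04,0,0.03],0,255],[[-0.04,0,0.03],0,255],[[-0.04,0,0.03],0,255],[[-0.04,0,0.03],0,255],[[-0.04,0,0.03],0,255],[[-0.04,0,0.03],0,255],[[-0.04,0,0.03],0,255]]'; python3 -m creep '[[[0,0,0],0,255],[[0,0,0],0,255],[[0,0,0],0,255],[[0,0,0],0,255],[[0,0,0],0,255],[[0,0,0],0,255],[[0,0,0],0,255],[[0,0,0],0,255],[[0,0,0],0,255],[[0,0,0],0,255],[[0,0,0],0,255],[[0,0,0],0,255],[[0,0,0],0,255],[[0,0,0],0,255],[[0,0,0],0,255],[[0,0,0],0,255],[[0,0,0],0,255],[[0,0,0],0,255],[[0,0,0],0,255],[[0,0,0],0,255]]'; python3 -m creep '[[[0,0,0],0,255],[[0,0,0],0,255],[[0,0,0],0,255],[[0,0,0],0,255],[[0,0,0],0,255],[[0,0,0],0,255],[[0,0,0],0,255],[[0,0,0],0,255],[[0,0,0],0,255],[[0,0,0],0,255]]'
```

```text
clock: 18.65
tool_pos: [0.5541, -0.1483, 0.044]
orientation: [0.999, -0.047, 0.0, 0.0]
contact_force: [-5.6, 2.9, 9.8]
finger_gap: 0.0549
finger_force: 87.2
clock: 20.32
tool_pos: [0.5541, -0.1483, 0.0441]
orientation: [0.999, -0.047, 0.0, 0.0]
contact_force: [-5.5, 1.7, 9.6]
finger_gap: 0.0548
finger_force: 87.2
clock: 21.15
tool_pos: [0.5541, -0.1483, 0.044]
orientation: [0.999, -0.047, 0.0, 0.0]
contact_force: [-4.3, 1.8, 9.8]
finger_gap: 0.0549
finger_force: 87.2
```

```bash
python3 -m creep '[[[0,0,0.02],0,255],[[0,0,0.04],0,255],[[0,0,0.04],0,255],[[0,0,0.04],0,255],[[0,0,0.04],0,255],[[0,0,0.04],0,255],[[0,0,0.04],0,255],[[0,0,0.04],0,255],[[0,0,0.04],0,255],[[0,0,0.04],0,255],[[0,0,0.04],0,255],[[0,0,0.04],0,255],[[0,0,0.04],0,255],[[0,0,0.04],0,255],[[0,0,0.04],0,255],[[0,0,0.04],0,255],[[0,0,0.04],0,255],[[0,0,0.04],0,255],[[0,0,0.04],0,255],[[0,0,0.04],0,255]]'; for i in 1 2; do python3 -m creep '[[[0,0,0],0,255],[[0,0,0],0,255],[[0,0,0],0,255],[[0,0,0],0,255],[[0,0,0],0,255],[[0,0,0],0,255],[[0,0,0],0,255],[[0,0,0],0,255],[[0,0,0],0,255],[[0,0,0],0,255],[[0,0,0],0,255],[[0,0,0],0,255],[[0,0,0],0,255],[[0,0,0],0,255],[[0,0,0],0,255],[[0,0,0],0,255],[[0,0,0],0,255],[[0,0,0],0,255],[[0,0,0],0,255],[[0,0,0],0,255]]'; done
```

```text
clock: 22.82
tool_pos: [0.5541, -0.1483, 0.0438]
orientation: [0.999, -0.047, 0.0, 0.0]
contact_force: [-5.0, 1.8, 11.1]
finger_gap: 0.0547
finger_force: 87.3
clock: 24.48
tool_pos: [0.5541, -0.1483, 0.0438]
orientation: [0.999, -0.047, 0.0, 0.0]
contact_force: [-6.2, 1.5, 10.8]
finger_gap: 0.0545
finger_force: 87.3
clock: 26.15
tool_pos: [0.5541, -0.1483, 0.0438]
orientation: [0.999, -0.047, 0.0, 0.0]
contact_force: [-5.7, 1.3, 11.4]
finger_gap: 0.0553
finger_force: 87.3
```

The push is steady at about 11 N (about 14 N on the board) and has held for well over three seconds, so I'm handing in.

```bash
python3 -c "
from cell import arm
print(arm.job_done())"
```

```text
the job is handed in; nothing more can be done
None
```

The heat sink is on the processor, level, within about 1 mm of the post centres by my measurements, and still gripped and pressed at about 11 N (over 5 s held); I handed the job in at about 26 s and got no verdict back.

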